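Pack the left-out models and paints into their trays

TASK

Pack up after the running session: put the brown coal wagon, the yellow van, the hut with the mustard roof and the two paint tins with red and yellow lids back into the wooden trays, each into an empty pocket of the tray that already holds its own kind (wagon with the grey wagon, van with the white minibus, hut with the bus shelter, tins with the green-lidded and blue-lidded tins, either empty well). Set each one down rather than dropping it, upright on the bottom of its pocket, the three long ones lengthwise, and let go.

Things in the scene. Friction and masses are not known exactly. Their poses are not given: they have to be found in the camera images.
- brown_wagon: Loose model wagon, brown open body with a dark coal load, 31 x 88 x 30 mm (x, y, z), 45 g. Origin: centre of its underside (wheel level), z up, y along its length. Grasp across the plank sides (31 mm, flat between 14 and 30 mm height).
- yellow_van: Loose yellow model step van, 35 x 80 x 39 mm over mirrors, body 30 mm wide, 60 g. Origin: centre of its underside (wheel level), z up, y along its length. Grasp across the body.
- mustard_hut: Loose model goods hut, grey corrugated walls and mustard-yellow flat roof, 40 x 65 x 41 mm, 50 g. Origin: centre of its underside, z up, y along its length. Grasp across the 40 mm width.
- red_tin: Loose small round paint tin with a dark red lid, 33 mm diameter, 34 mm tall, 38 g. Origin: centre of its underside, z up.
- yellow_tin: Loose small round paint tin with a mustard-yellow lid, 33 mm diameter, 34 mm tall, 38 g. Origin: centre of its underside, z up.
- wagon_tray: Fixed wooden tray, 134 x 124 x 16 mm (x, y, z); origin: centre of its underside, z up; rim 16 mm, green pocket floors 6 mm above it. Two pockets 47 x 104 mm, long along y, centred at x = -33 mm (a light grey wagon 31 mm wide, 30 mm tall is stored there, fixed) and x = +33 mm (empty: for the brown wagon).
- vehicle_tray: Fixed wooden tray, 134 x 124 x 16 mm (x, y, z); origin: centre of its underside, z up; rim 16 mm, green pocket floors 6 mm above it. Two pockets 51 x 96 mm, long along y, centred at x = +33 mm (a white minibus 34 mm wide, 32 mm tall is stored there, fixed) and x = -33 mm (empty: for the yellow van).
- building_tray: Fixed wooden tray, 134 x 124 x 16 mm (x, y, z); origin: centre of its underside, z up; rim 16 mm, green pocket floors 6 mm above it. Two pockets, long along y: 42 x 82 mm at x = -33 mm (a grey bus shelter 26 mm wide, 26 mm tall is stored there, fixed) and 56 x 81 mm at x = +31 mm (empty: for the hut).
- paint_tray: Fixed wooden tray, 134 x 124 x 16 mm (x, y, z); origin: centre of its underside, z up; rim 16 mm, green pocket floors 6 mm above it. Four round wells of 49 mm diameter at x, y = +-31 mm. A green-lidded tin at (-31, +31) mm and a blue-lidded one at (+31, -31) mm, 33 mm across, 34 mm tall, are stored there, fixed. Empty: (+31, +31) and (-31, -31) mm.

How it is judged:
By the outcome, as a careful person would: the job done as asked, in the order asked, and still so for the second after the job is handed in, with the robot touching nothing.
It also fails if it takes over 122 s, if anything falls off the work surface, if the arm or the gripper's body presses on something with over 40 N, if the wrist force passes 120 N, or if a joint passes its speed limit or range.

ROBOT

A 6-joint arm with a two-finger parallel gripper is mounted at the origin on a cart in front of the work surface, level with it; the furniture and walls round the work are solid. World frame = base frame: x ahead of the robot, y to its left, z up, the work surface at z = 0. Lengths are in m, angles in rad, forces in N, time in s.
With the tool pointing down it reaches from about 0.3 to 0.875 m from the base axis. Payload 6.4 kg.
Tool frame: the origin (TCP) lies midway between the tips of the shut fingers; the grasp point (between the pads) lies 19 mm behind it; z points along the fingers, y is the line along which they close (so a half turn about z gives the same grasp; the last joint's range is limited). The gripper opens to 85 mm and grips with 20 to 120 N. Pads are 22 mm wide; open, the fingers measure 114 mm over their backs; the gripper's body (76 mm by 85 mm) begins 54 mm behind the grasp point. The pads swing forward as they close: fully open they stand 13 mm farther back than shut.
Start: joints at [-1.483, 0.181, 1.607, -0, 1.354, -0.206], TCP at [0.167, -0.55, 0.231] pointing down, gripper open.
Joint ranges: [-2.99, 2.99], [-0.89, 2.07], [0.3, 2.58], [-1.14, 4.28], [0, 2.63], [-3.12, 3.12]. Speed limits (rad/s): [2.57, 2.57, 3.01, 3.14, 3.14, 3.14].

INTERFACE

Orientations are given as a unit quaternion [w, x, y, z].
In Python, from bench import ctrl gives the robot as it stands.
- The arm moves only by the tool drive_tool, never from a script. Its argument "plan" is a list that holds one entry, the list of rows, each a list of 4 numbers: the shift along the tool's x, y, z scaled (see below), then the turn about the tool's z scaled (see below). In form: [[[x, y, z, roll], ...]]. A call has 1 to 12 rows; each row is the pose to reach, as a shift and turn from the pose commanded when the call began, along the tool's axes at that moment, turning the shorter way round; what a row does not reach only later rows make up. The controller multiplies each number of a shift by 400 mm and each number of a turn by 180 degrees. A row lasts 1/12 s, in which the tool goes at most 41.7 mm and 7.16 degrees, less where a joint would pass 70% of its speed; a pose out of reach is approached as far as the arm can. A call with a number of a shift or a turn outside -1 to 1 is refused whole. A call with a gripper value outside its range is refused whole. "jaw" is the closure, from 0 (fully open) to 1 (shut), set as the call begins (left out, the last holds). The fingers move at their own pace and stop on an object; the grip force is fixed at half the most. Time passes only in rows, so rows that repeat a pose let the fingers close. It gives the time, the measured TCP pose, the force, the opening and the grip force at its end, in the units of the state.
- ctrl.get_obs(): the state, without advancing time (a new reading comes with each control period).
- ctrl.camera(name): name is "scene" or "top" or "wrist"; returns (picture, depth): 384x512x3 uint8, red, green, blue; 384x512 float32, m along the optical axis (not along the pixel's ray), 0 where there is no reading.
- ctrl.camera_info(name): a dict with "camera_matrix" (3x3 intrinsics, pixels), "R" (3x3) and "t" (3): a world point X has camera coordinates R X + t; the wrist camera has in their place "T_tool_cam" (4x4, takes a point from camera to tool coordinates, whose origin is the TCP and whose axes are the flange's). Camera axes: x right, y down, z forward; pixel columns grow to the right and rows downward; lengths in m; the calibration is good to about 2 mm. A picture is of the moment at which its call begins: read the wrist's pose just before it. camera_info takes no time and is no camera call.
- ctrl.hand_in(): hands the job in; it is judged then, once.
The state is a dict: "time_s": time; "q": joint angles; "dq": joint speeds; "joint_efforts": joint torques, N m; "eef_pos": TCP position; "eef_rot": TCP orientation; "wrist_force": force on the tool from outside, world axes, zero at the start; "torque": the same for the moment, N m; "opening": opening from 0.0 (shut) to 1.0 (fully open); "grasp_force": force on a finger pad.
Only numpy, scipy, OpenCV 4.12 (cv2) and the standard library are available. Lean on these libraries where they do the work, as an engineer would, in place of code of your own. Each camera call takes 0.05 s, during which the arm holds its last target. There are 200 camera calls.

## Working session

There is one attempt and no reset: what is moved stays moved. The work goes in short steps, Python scripts to look and compute and a tool call to move; the robot and the scene stay as the last step left them, time stands still between calls to the robot, and variables do not carry over. Pictures are saved under pics/ and viewed, at most 14 in all, crops included, and the job is handed in when it is done.

Besides the shell and the picture viewer there is one more tool, called by a JSON object that holds its "op" and its "data". drive_tool: Moves the arm, as the interface text tells. Its arguments: {"type":"object","properties":{"plan":{"type":"array"},"jaw":{"type":"number"}},"required":["plan"]}

```bash
ls; mkdir -p pics; python3 - <<'E'
from bench import ctrl
import cv2,numpy as np
o=ctrl.get_obs();print(o)
for n in("top","scene"):
    p,d=ctrl.camera(n);cv2.imwrite(f"pics/{n}0.png",cv2.cvtColor(p,cv2.COLOR_RGB2BGR));np.savez(f"{n}0.npz",p=p,d=d)
    print(ctrl.camera_info(n))
print(ctrl.camera_info("wrist"))
E
```

```text
pics
{'time_s': 0.0, 'q': array([-1.48331301e+00,  1.81544735e-01,  1.60802233e+00,  6.05271230e-06,
        1.35379277e+00, -2.06298066e-01]), 'dq': array([ 1.81667989e-04,  1.73342408e-04, -5.67432860e-04, -7.59823582e-05,
       -3.05548358e-04,  5.13033612e-04]), 'joint_efforts': array([ 2.50314188e-03, -4.44875157e+01, -3.51331544e+01, -2.17566567e-04,
        8.97282560e-03,  6.76259177e-06]), 'eef_pos': array([ 0.16647476, -0.54979124,  0.23037515]), 'eef_rot': array([-8.81856910e-04,  9.89230656e-01,  1.46362318e-01,  5.54105434e-05]), 'wrist_force': array([-0.16015061, -0.94085449, -0.02099248]), 'torque': array([ 0.01451935, -0.03537532, -0.05889512]), 'grasp_force': 0.0, 'opening': 0.9991093293542472}
{'camera_matrix': array([[347.33388093,   0.        , 258.28690118],
       [  0.        , 347.33388093, 194.7684589 ],
       [  0.        ,   0.        ,   1.        ]]), 'R': array([[ 0.00353275, -0.99989333,  0.01417177],
       [-0.98669242, -0.00578919, -0.16249481],
       [ 0.16255952, -0.01340913, -0.98660762]]), 't': array([0.01173337, 0.54112074, 0.99327385])}
{'ca
[... 198 characters left out ...]
498515  , -0.02003066],
       [-0.30850967,  0.56702036, -0.76374714],
       [ 0.3920972 , -0.65572152, -0.64520468]]), 't': array([0.48912673, 0.17419004, 0.90560898])}
{'camera_matrix': array([[280.97799006,   0.        , 254.36244981],
       [  0.        , 280.97799006, 195.78118668],
       [  0.        ,   0.        ,   1.        ]]), 'T_tool_cam': array([[ 7.28899253e-04, -9.44750996e-01, -3.27788077e-01,
         8.55780308e-02],
       [ 9.99998846e-01,  1.12564950e-03, -1.02065969e-03,
         6.19968426e-04],
       [ 1.33324375e-03, -3.27786955e-01,  9.44750726e-01,
        -1.41933262e-01],
       [ 0.00000000e+00,  0.00000000e+00,  0.00000000e+00,
         1.00000000e+00]])}
```

View pics/top0.png

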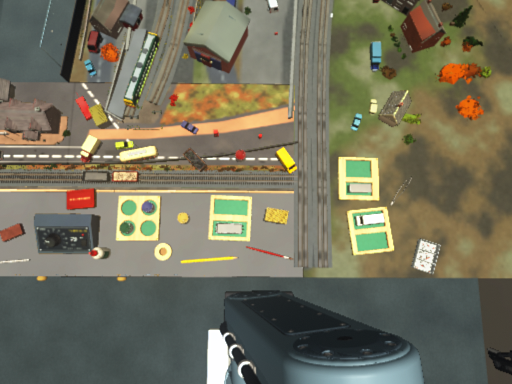

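View pics/scene0.png

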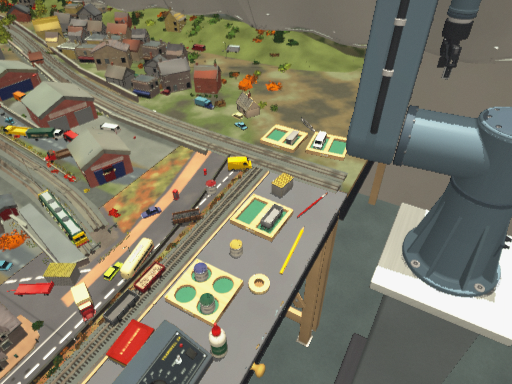

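The top view shows the four trays: paint (138,218), (230,218), (359,178) and (371,231). The yellow tin is at (183,217) and the van is probably at (287,159). The hut, wagon and red tin need a closer look.

```bash
python3 - <<'E'
import cv2
p=cv2.imread("pics/top0.png")
cv2.imwrite("pics/c1.png",cv2.resize(p[130:275,60:310],None,fx=3.2,fy=3.2,interpolation=cv2.INTER_CUBIC))
s=cv2.imread("pics/scene0.png")
cv2.imwrite("pics/c2.png",cv2.resize(s[130:330,100:350],None,fx=3,fy=3,interpolation=cv2.INTER_CUBIC))
E
```

```text
(no output)
```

View pics/c1.png

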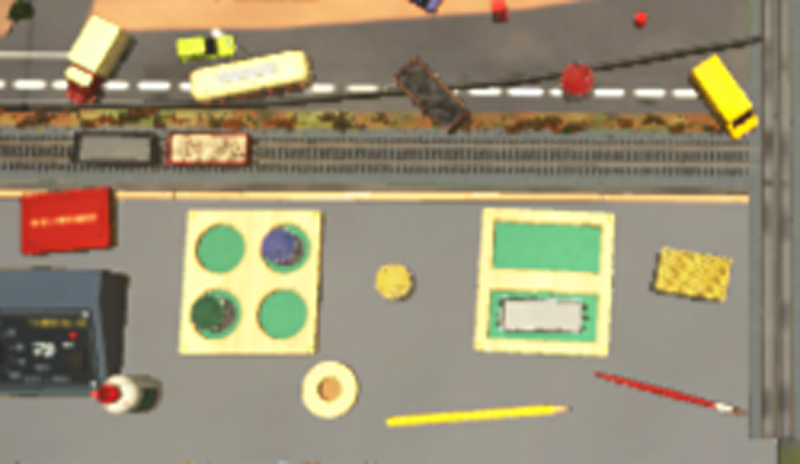

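View pics/c2.png

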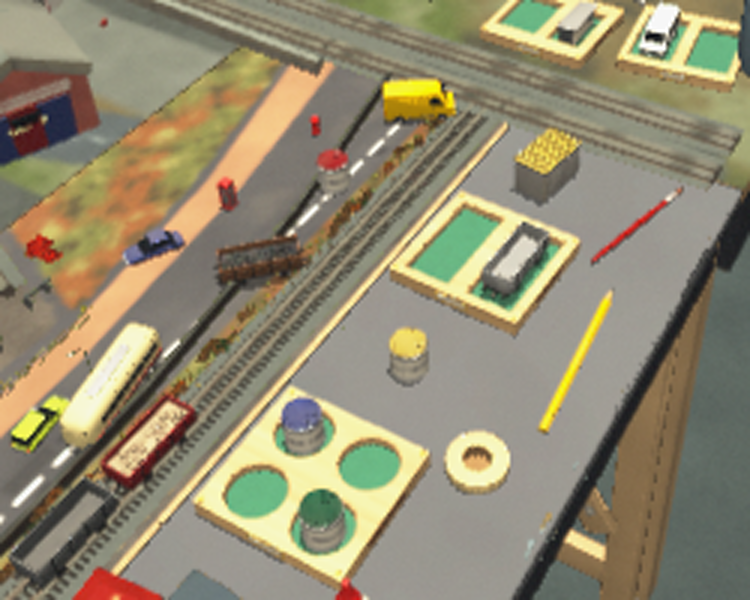

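```bash
cat > h.py <<'E'
import numpy as np,cv2
from bench import ctrl
from scipy.spatial.transform import Rotation as Ro
def cloud(n,p=None,d=None):
    i=ctrl.camera_info(n)
    if d is None:
        o=ctrl.get_obs();p,d=ctrl.camera(n)
    K=i["camera_matrix"];v,u=np.mgrid[:384,:512]
    c=np.stack([(u-K[0,2])*d/K[0,0],(v-K[1,2])*d/K[1,1],d],-1)
    if n=="wrist":
        T=i["T_tool_cam"];q=o["eef_rot"];R=Ro.from_quat([q[1],q[2],q[3],q[0]]).as_matrix()
        W=(c@T[:3,:3].T+T[:3,3])@R.T+o["eef_pos"]
    else: W=(c-i["t"])@i["R"]
    return p,d,W
E
cat > m.py <<'E'
from h import *
for n in("top","scene"):
    z=np.load(n+"0.npz");p,d,W=cloud(n,z["p"],z["d"]);np.save(n+"W.npy",W)
z=np.load("top0.npz");W=np.load("topW.npy");S=np.load("scene"+"W.npy")
A=np.concatenate([W[z["d"]>0],S[np.load("scene0.npz")["d"]>0]])
def near(c,r): return A[np.hypot(A[:,0]-c[0],A[:,1]-c[1])<r]
for nm,u,v,r,lo in[("wagon",195,160,.07,.02),("van",286,160,.07,.02),("hut",276,216,.06,.02),("rtin",240,155,.03,.02),("ytin",183,218,.03,.02),
  ("wtray",230,218,.115,.010),("vtray",371,231,.115,.010),("btray",359,178,.115,.01),("ptray",138,218,.115,.01)]:
    c=W[v,u]
    if "tray" in nm:
        # wood: yellowish pale
        for cam,X in(("top",W),("scene",S)):
            P=np.load(cam+"0.npz")["p"].astype(int)
            m=(np.hypot(X[...,0]-c[0],X[...,1]-c[1])<r)&(P[...,0]>150)&(P[...,1]>130)&(P[...,0]-P[...,2]>30)&(abs(X[...,2]-.016)<.012)
            Q=X[m];b=cv2.minAreaRect((Q[:,:2]*1000).astype(np.float32));print(nm,cam,len(Q),np.round(b[0],1),np.round(b[1],1),round(b[2],1),"z",np.round(np.percentile(Q[:,2],[10,50,90])*1000,1))
        continue
    for cam,X in(("top",W),("scene",S)):
        Q=X[np.hypot(X[...,0]-c[0],X[...,1]-c[1])<r];base=np.percentile(Q[:,2],10)
        T=Q[Q[:,2]>base+lo]
        b=cv2.minAreaRect((T[:,:2]*1000).astype(np.float32))
        print(nm,cam,np.round(b[0],1),np.round(b[1],1),round(b[2],1),"base",round(base*1000,1),"top",round(T[:,2].max()*1000,1),len(T))
for u,v in[(313,150),(313,200),(313,240),(150,176),(260,177),(100,193),(260,150)]: print(u,v,np.round(W[v,u]*1000))
E
python3 m.py
```

```text
wagon top [654.2 210.9] [75.1 28.6] 45.5 base -1.7 top 33.9 244
wagon scene [654.3 212.6] [74.5 34.1] 45.8 base -1.3 top 31.6 276
van top [647.2 -76.2] [93.3 34.6] 37.3 base -0.9 top 42.8 244
van scene [655.2 -68.5] [71.8 33. ] 35.9 base -0.8 top 40.4 191
hut top [481.5 -39.7] [64.7 39.4] 80.2 base -2.0 top 45.2 296
hut scene [475.7 -33.8] [117.5 106.2] 25.1 base -902.5 top 42.8 877
rtin top [672.2  71.9] [39.9 32.4] 33.4 base -1.4 top 36.5 98
rtin scene [669.   73.6] [29.8 31.3] 56.4 base -1.5 top 35.4 90
ytin top [473.7 239. ] [30.8 31.2] 46.3 base -2.0 top 37.5 104
ytin scene [472.1 242.2] [31.4 32.6] 37.2 base -1.6 top 35.8 143
wtray top 930 [464.8  77.8] [206.8 175.4] 4.3 z [ 7.  15.5 18.5]
wtray scene 707 [460.4  94.7] [201.7 146.5] 0.4 z [ 7.1 14.7 16.7]
vtray top 1023 [ 451.5 -320.5] [197.  154.6] 0.5 z [10.2 15.6 18.2]
vtray scene 384 [ 455.2 -329.5] [187.3 143.8] 5.3 z [ 8.6 14.7 16.8]
btray top 1152 [ 584.9 -302.1] [191.6 137.1] 0.0 z [10.7 15.6 18.3]
btray scene 462 [ 579.5 -278. ] [181.  173.2] 1.9 z [10.2 14.8 17. ]
ptray top 1233 [467.5 368.9] [191.8 146.6] 3.0 z [ 8.1 15.3 18. ]
ptray scene 1699 [466.5 371.6] [199.6 146.7] 5.2 z [10.9 15.  16.7]
313 150 [ 692. -159.    8.]
313 200 [ 532. -156.    7.]
313 240 [ 409. -153.    6.]
150 176 [606. 352.   1.]
260 177 [604.   9.   3.]
100 193 [552. 506.  -5.]
260 150 [693.   9.  -0.]
```

```bash
cat > m2.py <<'E'
from h import *
def fit(P,X,nm,c,col,zlo,zhi,r,q=None):
    hsv=cv2.cvtColor(P,cv2.COLOR_RGB2HSV)
    m=(np.hypot(X[...,0]-c[0],X[...,1]-c[1])<r)&(X[...,2]>zlo)&(X[...,2]<zhi)
    if col is not None: m&=cv2.inRange(hsv,np.array(col[0]),np.array(col[1]))>0
    n,l,s,_=cv2.connectedComponentsWithStats(m.astype(np.uint8))
    if n<2: print(nm,"none");return
    k=1+np.argmax(s[1:,4]);Q=X[l==k]
    b=cv2.minAreaRect((Q[:,:2]*1000).astype(np.float32))
    print(nm,len(Q),np.round(b[0],1),np.round(b[1],1),round(b[2],1),"z90",round(np.percentile(Q[:,2],90)*1000,1))
wood=((12,40,150),(35,170,255))
O=[("wagon",(.654,.211),None,.019,.045,.06),("van",(.652,-.072),((20,120,60),(36,255,255)),.015,.05,.07),("hut",(.4815,-.04),None,.028,.06,.05),
("rtin",(.671,.073),None,.024,.05,.025),("ytin",(.473,.24),None,.024,.05,.025),
("wtray",(.47,.09),wood,.008,.024,.105),("vtray",(.445,-.32),wood,.008,.024,.105),("btray",(.588,-.292),wood,.008,.024,.105),("ptray",(.4675,.37),wood,.008,.024,.105)]
if __name__=="__main__":
  for o in O:
    for n in("top","scene"):
        fit(np.load(n+"0.npz")["p"],np.load(n+"W.npy"),o[0]+" "+n,*o[1:])
E
python3 m2.py
```

```text
wagon top 237 [654.2 210.9] [75.1 28.6] 45.5 z90 29.4
wagon scene 275 [654.3 212.6] [74.5 34.1] 45.8 z90 28.5
van top 245 [654.3 -71.6] [75.3 32.6] 33.9 z90 39.8
van scene 216 [652. -70.] [68.8 66.9] 84.7 z90 38.0
hut top 290 [481.5 -39.7] [64.7 39.4] 80.2 z90 42.6
hut scene 230 [481.8 -37.9] [66.3 41. ] 79.8 z90 40.9
rtin top 92 [669.3  70.2] [32.3 31. ] 47.1 z90 34.7
rtin scene 78 [669.   73.6] [29.8 31.3] 56.4 z90 33.6
ytin top 98 [474.7 238.3] [30.6 30.1] 4.3 z90 35.2
ytin scene 124 [472.3 241.8] [31.2 31.7] 37.2 z90 33.8
wtray top 777 [476.3  99.6] [124.6 135.2] 87.8 z90 18.4
wtray scene 672 [477.  100.5] [129.9 137. ] 87.5 z90 16.7
vtray top 807 [ 439.6 -325.8] [134.7 126.9] 6.3 z90 18.3
vtray scene 343 [ 440.1 -323.1] [133.7 132.4] 7.5 z90 16.8
btray top 957 [ 601.9 -297. ] [126.7 135.9] 88.1 z90 18.4
btray scene 416 [ 601.3 -295.5] [130.8 135. ] 89.4 z90 17.0
ptray top 1058 [475.  377.1] [131.3 126.1] 0.4 z90 18.3
ptray scene 1541 [474.9 378.3] [125.7 135.7] 90.0 z90 16.8
```

```bash
cat > go.py <<'E'
import sys
from h import *
o=ctrl.get_obs();q=o["eef_rot"];R=Ro.from_quat([q[1],q[2],q[3],q[0]]).as_matrix()
psi=np.degrees(np.arctan2(R[1,0],R[0,0]));print("at",np.round(o["eef_pos"]*1000,1),"psi",round(psi,1),"open",round(o["opening"],3),"t",round(o["time_s"],1))
for a in sys.argv[1:]:
    x,y,z,t=map(float,a.split(","));g=np.array([x,y,z])/1000
    s=R.T@(g-o["eef_pos"])/.4;d=(t-psi+180)%360-180
    print(a,"->",np.round(s,4),"roll",round(-d/180,4),"rows",round(max(np.linalg.norm(s)*400/41.7,abs(d)/7.16),1))
E
python3 go.py 411,-170,220,31 654,211,150,45
```

```text
at [ 166.5 -549.9  230.5] psi 16.8 open 1.0 t 0.1
411,-170,220,31 -> [ 0.8601 -0.7319  0.0276] roll -0.0787 rows 10.8
654,211,150,45 -> [ 1.7173 -1.4674  0.204 ] roll -0.1565 rows 21.8
```

{"op": "drive_tool", "data": {"plan": [[[0.86, -0.732, 0.028, -0.08], [0.86, -0.732, 0.028, -0.08], [0.86, -0.732, 0.028, -0.08], [0.86, -0.732, 0.028, -0.08], [0.86, -0.732, 0.028, -0.08], [0.86, -0.732, 0.028, -0.08], [0.86, -0.732, 0.028, -0.08], [0.86, -0.732, 0.028, -0.08], [0.86, -0.732, 0.028, -0.08], [0.86, -0.732, 0.028, -0.08], [0.86, -0.732, 0.028, -0.08], [0.86, -0.732, 0.028, -0.08]]], "jaw": 0.3}}

```text
time_s: 1.1
eef_pos: [0.4129, -0.1651, 0.2197]
eef_rot: [-0.001, 0.962, 0.272, 0.001]
wrist_force: [-0.1, 0.3, -0.8]
opening: 0.703
grasp_force: 0.0
```

```bash
python3 go.py 654,211,150,45.5
```

```text
at [ 412.9 -165.1  219.7] psi 31.6 open 0.703 t 1.1
654,211,150,45.5 -> [ 1.0056 -0.4851  0.1769] roll -0.0773 rows 10.8
```

{"op": "drive_tool", "data": {"plan": [[[1.0, -0.483, 0.177, -0.077], [1.0, -0.483, 0.177, -0.077], [1.0, -0.483, 0.177, -0.077], [1.0, -0.483, 0.177, -0.077], [1.0, -0.483, 0.177, -0.077], [1.0, -0.483, 0.177, -0.077], [1.0, -0.483, 0.177, -0.077], [1.0, -0.483, 0.177, -0.077], [1.0, -0.483, 0.177, -0.077], [1.0, -0.483, 0.177, -0.077], [1.0, -0.483, 0.177, -0.077], [1.0, -0.483, 0.177, -0.077]]]}}

```text
time_s: 2.1
eef_pos: [0.6536, 0.2069, 0.1464]
eef_rot: [-0.001, 0.923, 0.385, -0.001]
wrist_force: [-0.3, -1.5, -0.5]
opening: 0.699
grasp_force: 0.0
```

```bash
cat > w.py <<'E'
import sys
from m2 import *
p,d,W=cloud("wrist");f=sys.argv[1]
for o in O:
    if o[0] in sys.argv[2:]: fit(p,W,o[0],*o[1:])
cv2.imwrite(f"pics/{f}.png",cv2.cvtColor(p,cv2.COLOR_RGB2BGR));np.savez(f"{f}.npz",p=p,d=d,W=W)
E
python3 w.py w1 wagon rtin; python3 go.py 654,211,14,45.5
```

```text
wagon 2340 [656.7 212. ] [75.4 31. ] 44.9 z90 28.9
rtin 679 [674.4  71.2] [33.  27.3] 75.6 z90 32.8
at [652.6 204.5 146.8] psi 45.3 open 0.698 t 2.1
654,211,14,45.5 -> [ 0.0146 -0.0084  0.3321] roll -0.0012 rows 3.2
```

View pics/w1.png

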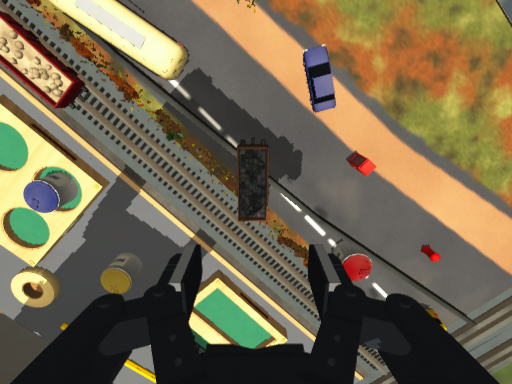

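The wagon is at (253,180) in the wrist picture, with the red tin at (357,266) and nothing close enough to get in the fingers' way. I'll measure again now that the arm has settled.

```bash
python3 w.py w2 wagon rtin; python3 go.py 655.5,211.5,60,45 655.5,211.5,13,45; python3 - <<'E'
import numpy as np
z=np.load("w2.npz");W=z["W"]
for u,v in[(340,248),(341,252),(339,244),(330,240),(400,286),(215,130)]: print(np.round(W[v-2:v+3,u,2]*1000,1),z["p"][v,u])
E
```

```text
wagon 2359 [656.8 212.2] [75.1 30.9] 45.1 z90 28.9
rtin 685 [674.1  70.9] [32.9 27.8] 74.8 z90 32.7
at [652.2 202.8 147.5] psi 45.2 open 0.697 t 2.2
655.5,211.5,60,45 -> [ 0.0217 -0.0092  0.2187] roll 0.0012 rows 2.1
655.5,211.5,13,45 -> [ 0.022  -0.009   0.3362] roll 0.0012 rows 3.2
[12.1 12.6 14.9 15.4 17.2] [85 82 73]
[19.  20.8 21.  23.8 24.4] [105  99  84]
[ 3.6  6.1  7.8  9.5 10.5] [89 87 78]
[ 0.  -1.4 -0.3 -0.8 -0.1] [252 254 253]
[-0.3 -0.6 -1.  -0.8 -1.4] [102  99  95]
[ -0.8 288.6   9.4  12.   12.7] [21 19 16]
```

{"op": "drive_tool", "data": {"plan": [[[0.022, -0.009, 0.218, 0], [0.022, -0.009, 0.218, 0], [0.022, -0.009, 0.218, 0], [0.022, -0.009, 0.218, 0], [0.022, -0.009, 0.218, 0], [0.022, -0.009, 0.218, 0], [0.022, -0.009, 0.218, 0], [0.022, -0.009, 0.218, 0]]], "jaw": 0.35}}

```text
time_s: 2.87
eef_pos: [0.6582, 0.2108, 0.065]
eef_rot: [0.001, 0.924, 0.383, 0.002]
wrist_force: [-0.3, -0.2, 0.6]
opening: 0.65
grasp_force: 0.0
```

```bash
python3 go.py 655.5,212,13,45
```

```text
at [658.2 210.8  65. ] psi 45.1 open 0.65 t 2.9
655.5,212,13,45 -> [-0.003  -0.0073  0.13  ] roll 0.0004 rows 1.2
```

{"op": "drive_tool", "data": {"plan": [[[-0.003, -0.006, 0.04, 0], [-0.003, -0.006, 0.08, 0], [-0.003, -0.006, 0.11, 0], [-0.003, -0.006, 0.127, 0], [-0.003, -0.006, 0.127, 0], [-0.003, -0.006, 0.127, 0], [-0.003, -0.006, 0.127, 0]]]}}

```text
time_s: 3.45
eef_pos: [0.6545, 0.2118, 0.0117]
eef_rot: [0.0, 0.924, 0.383, 0.0]
wrist_force: [-0.5, 0.4, 0.1]
opening: 0.651
grasp_force: 0.0
```

{"op": "drive_tool", "data": {"plan": [[[0, 0, 0, 0], [0, 0, 0, 0], [0, 0, 0, 0], [0, 0, 0, 0], [0, 0, 0, 0], [0, 0, 0, 0], [0, 0, 0, 0], [0, 0, 0, 0]]], "jaw": 1}}

```text
time_s: 4.12
eef_pos: [0.6549, 0.2119, 0.0124]
eef_rot: [0.0, 0.924, 0.383, 0.001]
wrist_force: [0.0, -0.3, 5.8]
opening: 0.363
grasp_force: 61.0
```

```bash
python3 w.py w3; python3 go.py 655,212,120,45; python3 - <<'E'
import numpy as np
E
```

```text
at [654.9 211.9  12.4] psi 45.1 open 0.367 t 4.2
655,212,120,45 -> [ 0.0009  0.0003 -0.2691] roll 0.0005 rows 2.6
```

{"op": "drive_tool", "data": {"plan": [[[0, 0, -0.05, 0], [0, 0, -0.15, 0], [0, 0, -0.25, 0], [0, 0, -0.25, 0], [0, 0, -0.25, 0], [0, 0, -0.25, 0]]]}}

```text
time_s: 4.67
eef_pos: [0.6534, 0.2117, 0.1107]
eef_rot: [-0.0, 0.924, 0.383, -0.0]
wrist_force: [-0.9, 0.7, -1.5]
opening: 0.358
grasp_force: 60.4
```

```bash
python3 go.py 509.6,98,80,87.7
```

```text
at [653.4 211.7 110.7] psi 45.1 open 0.358 t 4.7
509.6,98,80,87.7 -> [-0.4549 -0.0539  0.0772] roll -0.2367 rows 6.0
```

{"op": "drive_tool", "data": {"plan": [[[-0.455, -0.054, 0.077, -0.237], [-0.455, -0.054, 0.077, -0.237], [-0.455, -0.054, 0.077, -0.237], [-0.455, -0.054, 0.077, -0.237], [-0.455, -0.054, 0.077, -0.237], [-0.455, -0.054, 0.077, -0.237], [-0.455, -0.054, 0.077, -0.237], [-0.455, -0.054, 0.077, -0.237], [-0.455, -0.054, 0.077, -0.237], [-0.455, -0.054, 0.077, -0.237], [-0.455, -0.054, 0.077, -0.237]]]}}

```text
time_s: 5.58
eef_pos: [0.5104, 0.0985, 0.0803]
eef_rot: [-0.0, 0.721, 0.693, -0.0]
wrist_force: [-0.5, 0.4, -0.4]
opening: 0.368
grasp_force: 60.4
```

```bash
python3 w.py w4 wtray hut; python3 go.py 509.6,98,30,87.7 509.6,98,18.7,87.7
```

```text
hut 531 [491.2  -8.9] [ 9.2 34.5] 71.9 z90 39.4
wtray 6944 [478.5 113.9] [ 98.4 134.9] 87.8 z90 16.0
at [510.4  98.4  80.3] psi 87.7 open 0.366 t 5.6
509.6,98,30,87.7 -> [-0.0011 -0.002   0.1258] roll 0.0001 rows 1.2
509.6,98,18.7,87.7 -> [-0.0011 -0.002   0.154 ] roll 0.0001 rows 1.5
```

View pics/w4.png

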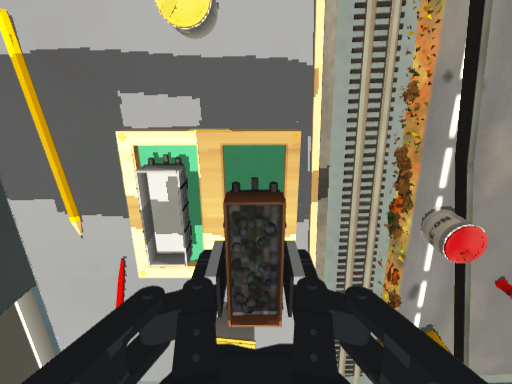

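The wagon is held level in the jaws at (255,255), over the empty pocket at (255,160), so I'll lower it.

{"op": "drive_tool", "data": {"plan": [[[0, -0.001, 0.05, 0], [0, -0.001, 0.1, 0], [0, -0.001, 0.125, 0], [0, -0.001, 0.14, 0], [0, -0.001, 0.15, 0], [0, -0.001, 0.154, 0], [0, -0.001, 0.154, 0], [0, -0.001, 0.154, 0], [0, -0.001, 0.154, 0]]]}}

```text
time_s: 6.38
eef_pos: [0.5105, 0.0981, 0.0197]
eef_rot: [0.001, 0.721, 0.693, 0.0]
wrist_force: [0.8, -1.0, -0.6]
opening: 0.367
grasp_force: 60.4
```

{"op": "drive_tool", "data": {"plan": [[[0, 0, 0, 0], [0, 0, 0, 0], [0, 0, 0, 0], [0, 0, 0, 0], [0, 0, 0, 0], [0, 0, 0, 0]]], "jaw": 0.48}}

```text
time_s: 6.88
eef_pos: [0.5098, 0.0981, 0.0189]
eef_rot: [0.0, 0.721, 0.693, 0.0]
wrist_force: [-0.1, 0.0, 0.0]
opening: 0.518
grasp_force: 0.0
```

{"op": "drive_tool", "data": {"plan": [[[0, 0, -0.02, 0], [0, 0, -0.07, 0], [0, 0, -0.17, 0], [0, 0, -0.25, 0], [0, 0, -0.25, 0], [0, 0, -0.25, 0]]]}}

```text
time_s: 7.38
eef_pos: [0.5118, 0.0981, 0.1219]
eef_rot: [0.002, 0.721, 0.693, 0.002]
wrist_force: [0.0, 0.1, -0.2]
opening: 0.524
grasp_force: 0.0
```

```bash
python3 w.py w5; python3 - <<'E'
import numpy as np,cv2
from m2 import fit
z=np.load("w5.npz");fit(z["p"],z["W"],"wagon",(.51,.1),None,.025,.05,.06)
E
python3 go.py 654,-71,140,34
```

```text
wagon 2873 [511.7  99. ] [75.6 31. ] 88.2 z90 34.7
at [510.3  98.1 120. ] psi 87.8 open 0.516 t 7.4
654,-71,140,34 -> [-0.4083  0.3756 -0.0493] roll 0.2986 rows 7.5
```

View pics/w5.png

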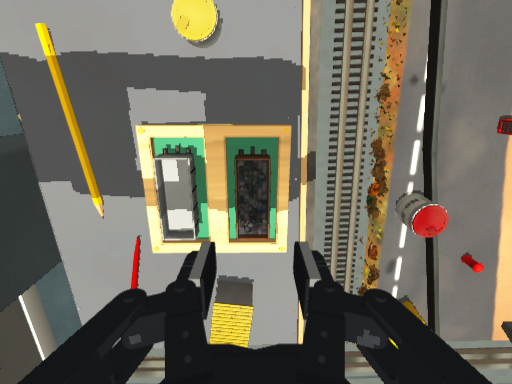

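The wagon is in its pocket, upright and lengthwise, at (253,197). Next is the van.

{"op": "drive_tool", "data": {"plan": [[[-0.408, 0.375, -0.05, 0.3], [-0.408, 0.375, -0.05, 0.3], [-0.408, 0.375, -0.05, 0.3], [-0.408, 0.375, -0.05, 0.3], [-0.408, 0.375, -0.05, 0.3], [-0.408, 0.375, -0.05, 0.3], [-0.408, 0.375, -0.05, 0.3], [-0.408, 0.375, -0.05, 0.3], [-0.408, 0.375, -0.05, 0.3], [-0.408, 0.375, -0.05, 0.3], [-0.408, 0.375, -0.05, 0.3], [-0.408, 0.375, -0.05, 0.3]]], "jaw": 0.35}}

```text
time_s: 8.43
eef_pos: [0.6528, -0.0705, 0.1383]
eef_rot: [-0.0, 0.957, 0.291, -0.0]
wrist_force: [-0.3, -0.1, 0.3]
opening: 0.653
grasp_force: 0.0
```

```bash
sleep 0; python3 w.py w6 van rtin; python3 go.py 654,-71,50,34 654,-71,13,34
```

```text
van 2204 [657.2 -71.1] [77.1 29.8] 34.9 z90 37.9
rtin 1428 [671.7  70.5] [32.6 32.2] 10.2 z90 33.2
at [653.  -70.5 138.6] psi 33.8 open 0.653 t 8.5
654,-71,50,34 -> [0.0014 0.0026 0.2215] roll -0.0009 rows 2.1
654,-71,13,34 -> [0.0015 0.0027 0.314 ] roll -0.0009 rows 3.0
```

View pics/w6.png

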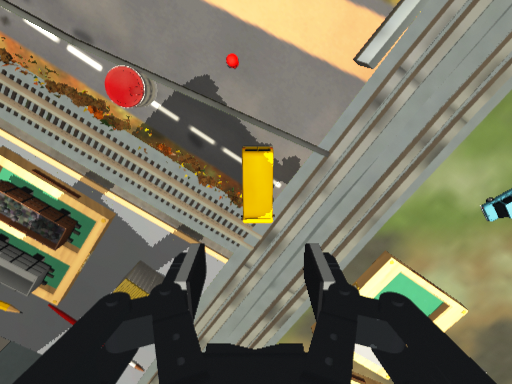

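The van is at (258,185) in the wrist picture, clear of the raised track.

{"op": "drive_tool", "data": {"plan": [[[0.005, 0.006, 0.1, -0.005], [0.005, 0.006, 0.2, -0.005], [0.005, 0.006, 0.26, -0.005], [0.005, 0.006, 0.29, -0.005], [0.005, 0.006, 0.314, -0.005], [0.005, 0.006, 0.314, -0.005], [0.005, 0.006, 0.314, -0.005], [0.005, 0.006, 0.314, -0.005], [0.005, 0.006, 0.314, -0.005], [0.005, 0.006, 0.314, -0.005]]]}}

```text
time_s: 9.32
eef_pos: [0.6575, -0.0721, 0.0151]
eef_rot: [0.001, 0.955, 0.298, 0.001]
wrist_force: [0.6, -0.2, -0.7]
opening: 0.651
grasp_force: 0.0
```

{"op": "drive_tool", "data": {"plan": [[[0, 0, 0, 0], [0, 0, 0, 0], [0, 0, 0, 0], [0, 0, 0, 0], [0, 0, 0, 0], [0, 0, 0, 0], [0, 0, 0, 0], [0, 0, 0, 0]]], "jaw": 1}}

```text
time_s: 9.98
eef_pos: [0.657, -0.0721, 0.0141]
eef_rot: [0.0, 0.955, 0.298, 0.001]
wrist_force: [-0.5, -0.5, 6.9]
opening: 0.326
grasp_force: 60.3
```

```bash
python3 go.py 656,-71,120,34.8
```

```text
at [657.  -72.1  14.1] psi 34.6 open 0.326 t 10.0
656,-71,120,34.8 -> [-0.0003 -0.0033 -0.2647] roll -0.0008 rows 2.5
```

{"op": "drive_tool", "data": {"plan": [[[0, 0, -0.05, 0], [0, 0, -0.15, 0], [0, 0, -0.25, 0], [0, 0, -0.25, 0], [0, 0, -0.25, 0], [0, 0, -0.25, 0]]]}}

```text
time_s: 10.48
eef_pos: [0.6556, -0.0715, 0.1126]
eef_rot: [-0.0, 0.955, 0.298, -0.0]
wrist_force: [-0.7, -0.1, -1.9]
opening: 0.322
grasp_force: 59.6
```

```bash
python3 go.py 407,-328.4,100,96.7
```

```text
at [655.6 -71.5 112.6] psi 34.7 open 0.322 t 10.5
407,-328.4,100,96.7 -> [-0.8765  0.1749  0.0319] roll -0.3447 rows 8.7
```

{"op": "drive_tool", "data": {"plan": [[[-0.876, 0.175, 0.03, -0.345], [-0.876, 0.175, 0.03, -0.345], [-0.876, 0.175, 0.03, -0.345], [-0.876, 0.175, 0.03, -0.345], [-0.876, 0.175, 0.03, -0.345], [-0.876, 0.175, 0.03, -0.345], [-0.876, 0.175, 0.03, -0.345], [-0.876, 0.175, 0.03, -0.345], [-0.876, 0.175, 0.03, -0.345], [-0.876, 0.175, 0.03, -0.345], [-0.876, 0.175, 0.03, -0.345], [-0.876, 0.175, 0.03, -0.345]]]}}

```text
time_s: 11.48
eef_pos: [0.4068, -0.3277, 0.0996]
eef_rot: [-0.002, 0.665, 0.746, 0.001]
wrist_force: [-0.7, 0.5, -0.1]
opening: 0.326
grasp_force: 59.6
```

{"op": "drive_tool", "data": {"plan": [[[0, 0, 0, 0], [0, 0, 0, 0], [0, 0, 0, 0]]]}}

```text
time_s: 11.73
eef_pos: [0.4085, -0.3274, 0.101]
eef_rot: [-0.0, 0.664, 0.748, 0.0]
wrist_force: [0.1, 0.5, -0.1]
opening: 0.324
grasp_force: 59.6
```

```bash
python3 w.py w7 vtray; python3 go.py 407,-328.4,20.5,96.7
```

```text
vtray 6935 [ 442.1 -324.7] [134.6 124.3] 6.3 z90 16.0
at [ 408.5 -327.6  101.1] psi 96.8 open 0.324 t 11.8
407,-328.4,20.5,96.7 -> [-0.0017 -0.004   0.2015] roll 0.0007 rows 1.9
```

View pics/w7.png

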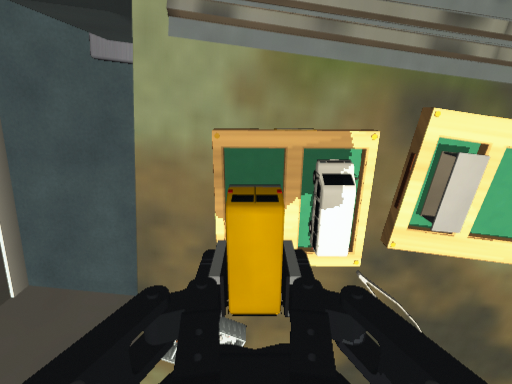

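The van is held level at (255,250) and lines up with the empty pocket at (255,165), with the minibus to its right at (335,205).

{"op": "drive_tool", "data": {"plan": [[[-0.001, 0, 0.05, 0.002], [-0.001, 0, 0.1, 0.002], [-0.001, 0, 0.15, 0.002], [-0.001, 0, 0.18, 0.002], [-0.001, 0, 0.195, 0.002], [-0.001, 0, 0.201, 0.002], [-0.001, 0, 0.201, 0.002], [-0.001, 0, 0.201, 0.002], [-0.001, 0, 0.201, 0.002], [-0.001, 0, 0.201, 0.002]]]}}

```text
time_s: 12.62
eef_pos: [0.4084, -0.3296, 0.0218]
eef_rot: [0.001, 0.667, 0.745, -0.0]
wrist_force: [1.3, -0.6, -0.8]
opening: 0.325
grasp_force: 59.6
```

{"op": "drive_tool", "data": {"plan": [[[0, 0, 0, 0], [0, 0, 0, 0], [0, 0, 0, 0], [0, 0, 0, 0], [0, 0, 0, 0], [0, 0, 0, 0]]], "jaw": 0.48}}

```text
time_s: 13.12
eef_pos: [0.4079, -0.329, 0.0209]
eef_rot: [-0.0, 0.667, 0.745, -0.0]
wrist_force: [0.4, 0.6, -0.2]
opening: 0.519
grasp_force: 0.0
```

{"op": "drive_tool", "data": {"plan": [[[0, 0, -0.02, 0], [0, 0, -0.07, 0], [0, 0, -0.17, 0], [0, 0, -0.27, 0], [0, 0, -0.27, 0], [0, 0, -0.27, 0]]]}}

```text
time_s: 13.62
eef_pos: [0.4094, -0.3309, 0.1325]
eef_rot: [0.004, 0.667, 0.745, -0.001]
wrist_force: [0.0, 0.7, -0.8]
opening: 0.521
grasp_force: 0.0
```

```bash
python3 w.py w8; python3 - <<'E'
import numpy as np,cv2
from m2 import fit
z=np.load("w8.npz");fit(z["p"],z["W"],"van",(.408,-.328),((20,120,60),(36,255,255)),.035,.06,.06)
E
python3 go.py 481.5,-39,150,80
```

```text
van 2196 [ 408.7 -323. ] [27.6 64.3] 6.4 z90 43.9
at [ 408.3 -329.6  130.3] psi 96.4 open 0.524 t 13.7
481.5,-39,150,80 -> [ 0.7014  0.2627 -0.0505] roll 0.0911 rows 7.2
```

View pics/w8.png

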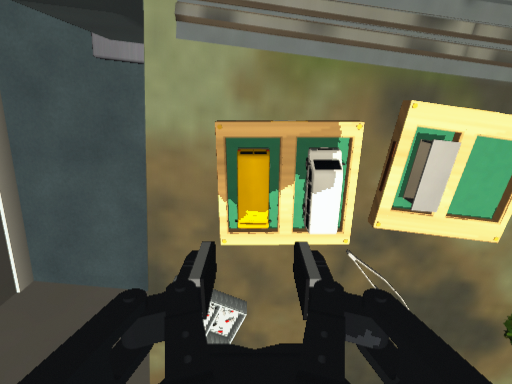

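The van sits upright in its pocket at (254,190). Next is the hut.

{"op": "drive_tool", "data": {"plan": [[[0.701, 0.263, -0.05, 0.091], [0.701, 0.263, -0.05, 0.091], [0.701, 0.263, -0.05, 0.091], [0.701, 0.263, -0.05, 0.091], [0.701, 0.263, -0.05, 0.091], [0.701, 0.263, -0.05, 0.091], [0.701, 0.263, -0.05, 0.091], [0.701, 0.263, -0.05, 0.091], [0.701, 0.263, -0.05, 0.091], [0.701, 0.263, -0.05, 0.091], [0.701, 0.263, -0.05, 0.091]]], "jaw": 0.28}}

```text
time_s: 14.58
eef_pos: [0.4804, -0.0391, 0.1479]
eef_rot: [-0.001, 0.766, 0.643, -0.001]
wrist_force: [0.5, -0.7, -0.5]
opening: 0.719
grasp_force: 0.0
```

{"op": "drive_tool", "data": {"plan": [[[0, 0, 0, 0], [0, 0, 0, 0]]]}}

```text
time_s: 14.75
eef_pos: [0.4808, -0.0398, 0.1485]
eef_rot: [-0.0, 0.767, 0.642, -0.0]
wrist_force: [0.1, -0.9, -0.4]
opening: 0.714
grasp_force: 0.0
```

```bash
python3 w.py w9 hut; python3 go.py 482,-39,14,80
```

```text
hut 2763 [483.2 -38.9] [65.3 39.6] 80.3 z90 40.2
at [480.9 -39.7 148.6] psi 79.9 open 0.719 t 14.8
482,-39,14,80 -> [0.0023 0.0026 0.3365] roll -0.0006 rows 3.2
```

{"op": "drive_tool", "data": {"plan": [[[0.002, 0.004, 0.1, -0.002], [0.002, 0.004, 0.2, -0.002], [0.002, 0.004, 0.27, -0.002], [0.002, 0.004, 0.31, -0.002], [0.002, 0.004, 0.336, -0.002], [0.002, 0.004, 0.336, -0.002], [0.002, 0.004, 0.336, -0.002], [0.002, 0.004, 0.336, -0.002], [0.002, 0.004, 0.336, -0.002], [0.002, 0.004, 0.336, -0.002]]]}}

```text
time_s: 15.63
eef_pos: [0.484, -0.0385, 0.0158]
eef_rot: [0.001, 0.764, 0.645, 0.001]
wrist_force: [0.1, -1.0, -0.3]
opening: 0.717
grasp_force: 0.0
```

{"op": "drive_tool", "data": {"plan": [[[0, 0, 0, 0], [0, 0, 0, 0], [0, 0, 0, 0], [0, 0, 0, 0], [0, 0, 0, 0], [0, 0, 0, 0], [0, 0, 0, 0], [0, 0, 0, 0]]], "jaw": 1}}

```text
time_s: 16.3
eef_pos: [0.4837, -0.0383, 0.0154]
eef_rot: [0.001, 0.764, 0.645, 0.0]
wrist_force: [-0.8, 0.7, 5.3]
opening: 0.453
grasp_force: 61.6
```

{"op": "drive_tool", "data": {"plan": [[[0, 0, -0.05, 0], [0, 0, -0.15, 0], [0, 0, -0.27, 0], [0, 0, -0.27, 0], [0, 0, -0.27, 0], [0, 0, -0.27, 0], [0, 0, -0.27, 0]]]}}

```text
time_s: 16.88
eef_pos: [0.4815, -0.0376, 0.1208]
eef_rot: [-0.001, 0.764, 0.645, -0.001]
wrist_force: [-0.1, -0.2, -1.0]
opening: 0.45
grasp_force: 60.8
```

```bash
python3 go.py 632.7,-297.2,110,88.4
```

```text
at [481.5 -37.6 120.8] psi 80.4 open 0.45 t 16.9
632.7,-297.2,110,88.4 -> [-0.5766  0.4812  0.0252] roll -0.0446 rows 7.2
```

{"op": "drive_tool", "data": {"plan": [[[-0.577, 0.481, 0.025, -0.044], [-0.577, 0.481, 0.025, -0.044], [-0.577, 0.481, 0.025, -0.044], [-0.577, 0.481, 0.025, -0.044], [-0.577, 0.481, 0.025, -0.044], [-0.577, 0.481, 0.025, -0.044], [-0.577, 0.481, 0.025, -0.044], [-0.577, 0.481, 0.025, -0.044], [-0.577, 0.481, 0.025, -0.044], [-0.577, 0.481, 0.025, -0.044], [-0.577, 0.481, 0.025, -0.044], [-0.577, 0.481, 0.025, -0.044]]]}}

```text
time_s: 17.88
eef_pos: [0.6332, -0.2959, 0.1117]
eef_rot: [-0.001, 0.717, 0.697, -0.0]
wrist_force: [-0.3, 1.0, -1.1]
opening: 0.45
grasp_force: 60.8
```

{"op": "drive_tool", "data": {"plan": [[[0, 0, 0, 0], [0, 0, 0, 0], [0, 0, 0, 0]]]}}

```text
time_s: 18.13
eef_pos: [0.6341, -0.2971, 0.113]
eef_rot: [0.0, 0.717, 0.697, 0.0]
wrist_force: [-0.2, 0.3, 0.5]
opening: 0.452
grasp_force: 60.8
```

```bash
python3 w.py w10 btray; python3 go.py 632.7,-297.2,21.8,88.4
```

```text
btray 7674 [ 603.3 -296.3] [124.  134.7] 89.0 z90 16.0
at [ 634.1 -297.3  113. ] psi 88.3 open 0.452 t 18.2
632.7,-297.2,21.8,88.4 -> [ 0.0003 -0.0037  0.228 ] roll -0.0004 rows 2.2
```

View pics/w10.png

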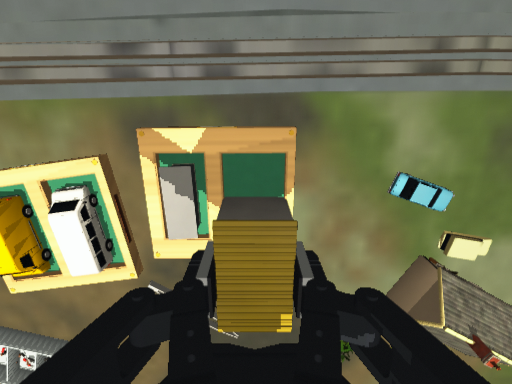

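The hut is held level at (256,270) over its empty pocket at (253,180), beside the shelter at (180,200).

{"op": "drive_tool", "data": {"plan": [[[0, -0.001, 0.05, -0.002], [0, -0.001, 0.11, -0.002], [0, -0.001, 0.17, -0.002], [0, -0.001, 0.2, -0.002], [0, -0.001, 0.218, -0.002], [0, -0.001, 0.228, -0.002], [0, -0.001, 0.228, -0.002], [0, -0.001, 0.228, -0.002], [0, -0.001, 0.228, -0.002], [0, -0.001, 0.228, -0.002]]]}}

```text
time_s: 19.02
eef_pos: [0.6342, -0.2982, 0.0222]
eef_rot: [0.001, 0.715, 0.699, 0.0]
wrist_force: [0.6, -1.4, -0.6]
opening: 0.446
grasp_force: 60.7
```

{"op": "drive_tool", "data": {"plan": [[[0, 0, 0, 0], [0, 0, 0, 0], [0, 0, 0, 0], [0, 0, 0, 0], [0, 0, 0, 0], [0, 0, 0, 0]]], "jaw": 0.38}}

```text
time_s: 19.52
eef_pos: [0.6336, -0.2978, 0.0213]
eef_rot: [-0.0, 0.715, 0.699, 0.0]
wrist_force: [-0.2, -0.1, 0.3]
opening: 0.622
grasp_force: 0.0
```

{"op": "drive_tool", "data": {"plan": [[[0, 0, -0.02, 0], [0, 0, -0.07, 0], [0, 0, -0.17, 0], [0, 0, -0.27, 0], [0, 0, -0.3, 0], [0, 0, -0.3, 0], [0, 0, -0.3, 0]]]}}

```text
time_s: 20.1
eef_pos: [0.6343, -0.2982, 0.1431]
eef_rot: [0.001, 0.715, 0.699, 0.0]
wrist_force: [0.0, -0.4, -0.1]
opening: 0.621
grasp_force: 0.0
```

```bash
python3 w.py w11; python3 - <<'E'
import numpy as np,cv2
from m2 import fit
z=np.load("w11.npz");fit(z["p"],z["W"],"hut",(.633,-.297),None,.035,.06,.06)
E
python3 go.py 671,72,150,60
```

```text
hut 2980 [ 635.3 -299.2] [65.3 39.5] 88.5 z90 46.1
at [ 633.3 -297.6  141. ] psi 88.7 open 0.619 t 20.1
671,72,150,60 -> [ 0.9259  0.0725 -0.0222] roll 0.1592 rows 8.9
```

View pics/w11.png

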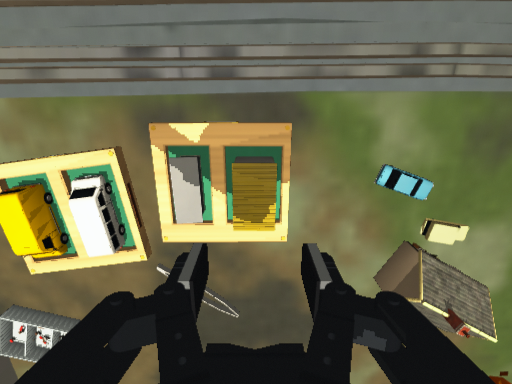

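The hut sits in its pocket at (254,194). Next is the red tin.

```bash
python3 go.py 671,72,150,135
```

```text
at [ 633.3 -297.6  141. ] psi 88.7 open 0.619 t 20.1
671,72,150,135 -> [ 0.9259  0.0725 -0.0222] roll -0.2575 rows 8.9
```

{"op": "drive_tool", "data": {"plan": [[[0.926, 0.073, -0.022, -0.257], [0.926, 0.073, -0.022, -0.257], [0.926, 0.073, -0.022, -0.257], [0.926, 0.073, -0.022, -0.257], [0.926, 0.073, -0.022, -0.257], [0.926, 0.073, -0.022, -0.257], [0.926, 0.073, -0.022, -0.257], [0.926, 0.073, -0.022, -0.257], [0.926, 0.073, -0.022, -0.257], [0.926, 0.073, -0.022, -0.257], [0.926, 0.073, -0.022, -0.257], [0.926, 0.073, -0.022, -0.257]]], "jaw": 0.35}}

```text
time_s: 21.15
eef_pos: [0.6703, 0.0718, 0.148]
eef_rot: [-0.002, 0.383, 0.924, -0.001]
wrist_force: [0.1, -1.3, 0.0]
opening: 0.649
grasp_force: 0.0
```

{"op": "drive_tool", "data": {"plan": [[[0, 0, 0, 0], [0, 0, 0, 0], [0, 0, 0, 0]]]}}

```text
time_s: 21.4
eef_pos: [0.6714, 0.0702, 0.1497]
eef_rot: [-0.0, 0.384, 0.923, -0.0]
wrist_force: [0.2, -0.6, -0.3]
opening: 0.646
grasp_force: 0.0
```

```bash
python3 w.py w12 rtin ptray; python3 go.py 671,71.5,14,135
```

```text
rtin 897 [671.2  71.6] [32.3 32.4] 46.5 z90 33.0
ptray none
at [671.5  70.4 149.9] psi 134.8 open 0.654 t 21.4
671,71.5,14,135 -> [0.0028 0.0011 0.3398] roll -0.0011 rows 3.3
```

{"op": "drive_tool", "data": {"plan": [[[0.002, 0.001, 0.1, 0], [0.002, 0.001, 0.2, 0], [0.002, 0.001, 0.27, 0], [0.002, 0.001, 0.31, 0], [0.002, 0.001, 0.34, 0], [0.002, 0.001, 0.34, 0], [0.002, 0.001, 0.34, 0], [0.002, 0.001, 0.34, 0], [0.002, 0.001, 0.34, 0], [0.002, 0.001, 0.34, 0]]]}}

```text
time_s: 22.28
eef_pos: [0.6726, 0.0726, 0.016]
eef_rot: [0.001, 0.383, 0.924, 0.001]
wrist_force: [0.3, 0.3, -0.8]
opening: 0.648
grasp_force: 0.0
```

{"op": "drive_tool", "data": {"plan": [[[0, 0, 0, 0], [0, 0, 0, 0], [0, 0, 0, 0], [0, 0, 0, 0], [0, 0, 0, 0], [0, 0, 0, 0], [0, 0, 0, 0], [0, 0, 0, 0]]], "jaw": 1}}

```text
time_s: 22.95
eef_pos: [0.6721, 0.0726, 0.0153]
eef_rot: [0.001, 0.383, 0.924, 0.0]
wrist_force: [-0.5, -0.4, 6.0]
opening: 0.353
grasp_force: 59.9
```

{"op": "drive_tool", "data": {"plan": [[[0, 0, -0.05, 0], [0, 0, -0.15, 0], [0, 0, -0.27, 0], [0, 0, -0.27, 0], [0, 0, -0.27, 0], [0, 0, -0.27, 0], [0, 0, -0.27, 0]]]}}

```text
time_s: 23.53
eef_pos: [0.6698, 0.0728, 0.1199]
eef_rot: [-0.002, 0.383, 0.924, -0.001]
wrist_force: [-0.9, 0.2, -0.8]
opening: 0.356
grasp_force: 59.5
```

```bash
python3 go.py 506,408.7,110,135
```

```text
at [669.8  72.8 119.9] psi 134.9 open 0.356 t 23.5
506,408.7,110,135 -> [0.8837 0.3031 0.0265] roll -0.0005 rows 9.0
```

{"op": "drive_tool", "data": {"plan": [[[0.884, 0.303, 0.026, 0], [0.884, 0.303, 0.026, 0], [0.884, 0.303, 0.026, 0], [0.884, 0.303, 0.026, 0], [0.884, 0.303, 0.026, 0], [0.884, 0.303, 0.026, 0], [0.884, 0.303, 0.026, 0], [0.884, 0.303, 0.026, 0], [0.884, 0.303, 0.026, 0], [0.884, 0.303, 0.026, 0], [0.884, 0.303, 0.026, 0], [0.884, 0.303, 0.026, 0]]]}}

```text
time_s: 24.53
eef_pos: [0.5063, 0.408, 0.1096]
eef_rot: [-0.001, 0.383, 0.924, -0.001]
wrist_force: [-0.1, -1.2, -0.1]
opening: 0.354
grasp_force: 59.5
```

{"op": "drive_tool", "data": {"plan": [[[0, 0, 0, 0], [0, 0, 0, 0], [0, 0, 0, 0]]]}}

```text
time_s: 24.78
eef_pos: [0.5082, 0.4073, 0.1114]
eef_rot: [-0.0, 0.384, 0.923, -0.0]
wrist_force: [-0.4, 0.1, -0.2]
opening: 0.354
grasp_force: 59.5
```

```bash
python3 w.py w13 ptray; python3 go.py 506,408.7,21.6,135
```

```text
ptray 9175 [476.7 377.9] [134.3 125. ] 0.3 z90 16.0
at [508.2 407.5 111.6] psi 134.8 open 0.351 t 24.8
506,408.7,21.6,135 -> [ 0.006  -0.0016  0.225 ] roll -0.0011 rows 2.2
```

View pics/w13.png

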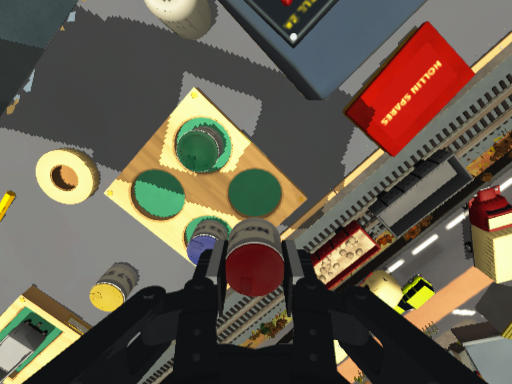

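The red tin is held upright at (255,260), and its well is at (254,195) past it. The blue tin is clear of the fingers' closing line.

{"op": "drive_tool", "data": {"plan": [[[0.005, 0, 0.05, 0], [0.005, 0, 0.11, 0], [0.005, 0, 0.17, 0], [0.005, 0, 0.2, 0], [0.005, 0, 0.215, 0], [0.005, 0, 0.225, 0], [0.005, 0, 0.225, 0], [0.005, 0, 0.225, 0], [0.005, 0, 0.225, 0], [0.005, 0, 0.225, 0]]]}}

```text
time_s: 25.67
eef_pos: [0.5068, 0.4105, 0.0228]
eef_rot: [0.001, 0.383, 0.924, 0.001]
wrist_force: [-0.7, -0.9, 0.1]
opening: 0.354
grasp_force: 59.5
```

{"op": "drive_tool", "data": {"plan": [[[0, 0, 0, 0], [0, 0, 0, 0], [0, 0, 0, 0], [0, 0, 0, 0], [0, 0, 0, 0], [0, 0, 0, 0]]], "jaw": 0.45}}

```text
time_s: 26.17
eef_pos: [0.506, 0.41, 0.0217]
eef_rot: [0.0, 0.383, 0.924, -0.0]
wrist_force: [-0.0, -0.9, -0.1]
opening: 0.552
grasp_force: 0.0
```

{"op": "drive_tool", "data": {"plan": [[[0, 0, -0.02, 0], [0, 0, -0.07, 0], [0, 0, -0.17, 0], [0, 0, -0.27, 0], [0, 0, -0.3, 0], [0, 0, -0.3, 0], [0, 0, -0.3, 0]]]}}

```text
time_s: 26.75
eef_pos: [0.5066, 0.4104, 0.1432]
eef_rot: [0.001, 0.383, 0.924, 0.001]
wrist_force: [0.3, -0.3, -0.8]
opening: 0.55
grasp_force: 0.0
```

```bash
python3 w.py w14; python3 - <<'E'
import numpy as np,cv2
from m2 import fit
z=np.load("w14.npz");fit(z["p"],z["W"],"rtin",(.507,.409),None,.034,.06,.03)
E
python3 go.py 473.5,240,150,135
```

```text
rtin 929 [507.2 410.7] [31.9 31.7] 86.5 z90 39.0
at [505.5 409.8 141.3] psi 134.9 open 0.547 t 26.8
473.5,240,150,135 -> [-0.2441 -0.3564 -0.0217] roll -0.0005 rows 4.1
```

The red tin is in its well, with its lid level at 39 mm. Next is the yellow tin.

{"op": "drive_tool", "data": {"plan": [[[-0.244, -0.356, -0.02, 0], [-0.244, -0.356, -0.02, 0], [-0.244, -0.356, -0.02, 0], [-0.244, -0.356, -0.02, 0], [-0.244, -0.356, -0.02, 0], [-0.244, -0.356, -0.02, 0], [-0.244, -0.356, -0.02, 0], [-0.244, -0.356, -0.02, 0], [-0.244, -0.356, -0.02, 0], [-0.244, -0.356, -0.02, 0]]], "jaw": 0.35}}

```text
time_s: 27.63
eef_pos: [0.4739, 0.2415, 0.1493]
eef_rot: [-0.0, 0.383, 0.924, -0.0]
wrist_force: [-0.2, 0.6, -0.1]
opening: 0.652
grasp_force: 0.0
```

```bash
python3 w.py w15 ytin; python3 go.py 473.5,240,14,135
```

```text
ytin 885 [475.4 241.3] [32.3 31.9] 44.0 z90 32.9
at [473.9 241.4 149.3] psi 135.0 open 0.65 t 27.7
473.5,240,14,135 -> [-0.0018 -0.003   0.3383] roll 0.0 rows 3.2
```

{"op": "drive_tool", "data": {"plan": [[[-0.002, 0, 0.1, 0], [-0.002, 0, 0.2, 0], [-0.002, 0, 0.27, 0], [-0.002, 0, 0.31, 0], [-0.002, 0, 0.338, 0], [-0.002, 0, 0.338, 0], [-0.002, 0, 0.338, 0], [-0.002, 0, 0.338, 0], [-0.002, 0, 0.338, 0], [-0.002, 0, 0.338, 0]]]}}

```text
time_s: 28.52
eef_pos: [0.4758, 0.2402, 0.016]
eef_rot: [0.001, 0.383, 0.924, 0.001]
wrist_force: [0.4, 0.5, 0.5]
opening: 0.652
grasp_force: 0.0
```

{"op": "drive_tool", "data": {"plan": [[[0, 0, 0, 0], [0, 0, 0, 0], [0, 0, 0, 0], [0, 0, 0, 0], [0, 0, 0, 0], [0, 0, 0, 0], [0, 0, 0, 0], [0, 0, 0, 0]]], "jaw": 1}}

```text
time_s: 29.18
eef_pos: [0.4751, 0.2399, 0.0156]
eef_rot: [0.0, 0.383, 0.924, 0.0]
wrist_force: [-2.3, -1.0, 7.0]
opening: 0.354
grasp_force: 59.2
```

{"op": "drive_tool", "data": {"plan": [[[0, 0, -0.05, 0], [0, 0, -0.15, 0], [0, 0, -0.27, 0], [0, 0, -0.27, 0], [0, 0, -0.27, 0], [0, 0, -0.27, 0], [0, 0, -0.27, 0]]]}}

```text
time_s: 29.77
eef_pos: [0.4734, 0.2395, 0.1209]
eef_rot: [-0.001, 0.383, 0.924, -0.001]
wrist_force: [-0.2, -0.3, -0.7]
opening: 0.356
grasp_force: 59.7
```

```bash
python3 go.py 445.2,346.8,110,135
```

```text
at [473.4 239.5 120.9] psi 134.9 open 0.356 t 29.8
445.2,346.8,110,135 -> [0.2397 0.1396 0.0273] roll -0.0005 rows 2.7
```

{"op": "drive_tool", "data": {"plan": [[[0.24, 0.14, 0.027, 0], [0.24, 0.14, 0.027, 0], [0.24, 0.14, 0.027, 0], [0.24, 0.14, 0.027, 0], [0.24, 0.14, 0.027, 0], [0.24, 0.14, 0.027, 0], [0.24, 0.14, 0.027, 0], [0.24, 0.14, 0.027, 0], [0.24, 0.14, 0.027, 0], [0.24, 0.14, 0.027, 0]]]}}

```text
time_s: 30.6
eef_pos: [0.4469, 0.3467, 0.1118]
eef_rot: [0.0, 0.384, 0.923, 0.0]
wrist_force: [-0.5, 0.3, -0.7]
opening: 0.359
grasp_force: 59.7
```

```bash
python3 w.py w16 ptray; python3 go.py 445.2,346.8,22,135
```

```text
ptray 9232 [476.8 378.4] [134.8 125.1] 0.3 z90 16.0
at [446.9 346.8 111.9] psi 134.9 open 0.359 t 30.6
445.2,346.8,22,135 -> [ 0.0029 -0.0031  0.2246] roll -0.0008 rows 2.2
```

{"op": "drive_tool", "data": {"plan": [[[0.003, -0.002, 0.05, 0], [0.003, -0.002, 0.11, 0], [0.003, -0.002, 0.17, 0], [0.003, -0.002, 0.2, 0], [0.003, -0.002, 0.215, 0], [0.003, -0.002, 0.225, 0], [0.003, -0.002, 0.225, 0], [0.003, -0.002, 0.225, 0], [0.003, -0.002, 0.225, 0], [0.003, -0.002, 0.225, 0]]]}}

```text
time_s: 31.48
eef_pos: [0.4458, 0.348, 0.0226]
eef_rot: [0.001, 0.383, 0.924, 0.001]
wrist_force: [-0.9, 0.8, 0.7]
opening: 0.352
grasp_force: 59.7
```

{"op": "drive_tool", "data": {"plan": [[[0, 0, 0, 0], [0, 0, 0, 0], [0, 0, 0, 0], [0, 0, 0, 0], [0, 0, 0, 0], [0, 0, 0, 0]]], "jaw": 0.45}}

```text
time_s: 31.98
eef_pos: [0.445, 0.3476, 0.0217]
eef_rot: [-0.0, 0.383, 0.924, -0.0]
wrist_force: [-0.2, 0.5, -0.2]
opening: 0.545
grasp_force: 0.0
```

{"op": "drive_tool", "data": {"plan": [[[0, 0, -0.02, 0], [0, 0, -0.07, 0], [0, 0, -0.17, 0], [0, 0, -0.27, 0], [0, 0, -0.37, 0], [0, 0, -0.4, 0], [0, 0, -0.4, 0], [0, 0, -0.4, 0], [0, 0, -0.4, 0], [0, 0, -0.4, 0]]]}}

```text
time_s: 32.82
eef_pos: [0.4438, 0.347, 0.1796]
eef_rot: [-0.001, 0.383, 0.924, -0.001]
wrist_force: [-0.2, 0.5, -0.2]
opening: 0.551
grasp_force: 0.0
```

```bash
python3 w.py w17; python3 - <<'E'
import numpy as np,cv2
from m2 import fit
z=np.load("w17.npz");fit(z["p"],z["W"],"ytin",(.4455,.347),None,.034,.06,.03);fit(z["p"],z["W"],"rtin",(.507,.409),None,.034,.06,.03)
E
```

```text
ytin 733 [445.4 349.1] [32.3 31.6] 89.6 z90 39.0
rtin 747 [506.7 410.5] [31.8 32.2] 11.4 z90 39.1
```

View pics/w17.png

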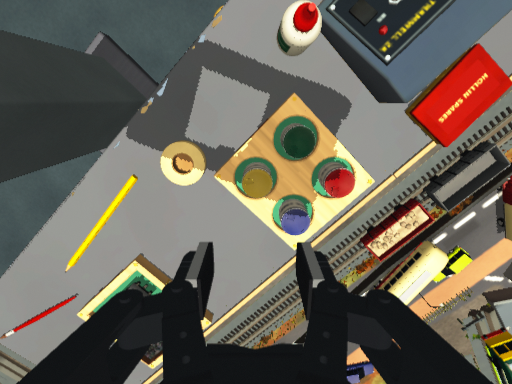

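All four wells now hold upright tins, with yellow at (257,180) and red at (335,180). The arm is clear, so I'm handing in.

```bash
python3 -c "
from bench import ctrl
print(ctrl.hand_in())"
```

```text
the job is handed in; nothing more can be done
None
```

All five items are in the right tray pockets, upright, lengthwise where asked and released; the job was handed in at about 33 s of the allowed 122 s, and no verdict was returned.

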